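Check a shoe sole's hardness with a hand gauge

ROBOT

A 6-joint arm with a two-finger parallel gripper is mounted at the origin on the work surface. World frame = base frame: x ahead of the robot, y to its left, z up, the work surface at z = 0. Lengths are in m, angles in rad, forces in N, time in s.
With the tool pointing down it reaches from about 0.275 to 0.975 m from the base axis. Payload 8.4 kg.
Tool frame: the origin (TCP) lies at the very end of the fingers, on their centre line; the grasp point (between the pads) lies 19 mm behind it (manip.hold_point_z is the distance from the TCP to the grasp point, in m); z points along the fingers, y is the line along which they close (so a half turn about z gives the same grasp; the last joint's range is limited). The gripper opens to 92 mm and grips with 3 to 60 N. Pads are 20 mm wide; open, the fingers measure 128 mm over their backs; the gripper's body (75 mm by 189 mm) begins 69 mm behind the grasp point.
Start: joints at [1.193, 0.353, 1.633, -0, 1.155, -0.002], TCP at [0.229, 0.581, 0.215] pointing down, gripper open.
Joint ranges: [-2.63, 2.63], [-0.92, 2.1], [0.06, 2.66], [-1.3, 4.44], [0, 2.69], [-3.02, 3.02]. Speed limits (rad/s): [2.22, 2.22, 2.79, 3.14, 3.14, 3.14].

INTERFACE

Orientations are given as a unit quaternion [x, y, z, w].
In Python, from cell import manip gives the robot as it stands.
- The arm moves only by the tool drive_tool, never from a script. Its argument "plan" is a list of rows, each a list of 6 numbers: the shift along the tool's x, y, z in mm, then the turn, a rotation vector about the tool's x, y, z in degrees. In form: [[dx, dy, dz, rx, ry, rz], ...]. A call has 1 to 20 rows; each row is the pose to reach, as a shift and turn from the pose commanded when the call began, along the tool's axes at that moment; what a row does not reach only later rows make up. A row lasts 1/12 s, in which the tool goes at most 41.7 mm and 7.16 degrees, less where a joint would pass 70% of its speed; a pose out of reach is approached as far as the arm can. A call with a gripper value outside its range is refused whole. "gripper" is the finger opening in mm, from 0 to 91.9, set as the call begins (left out, the last holds). The fingers move at their own pace and stop on an object; the grip force is fixed at half the most. Time passes only in rows, so rows that repeat a pose let the fingers close. It gives the time, the measured TCP pose, the force, the opening and the grip force at its end, in the units of the state.
- manip.get_obs(): the state, without advancing time (a new reading comes with each control period).
- manip.get_image(name): name is "scene" or "side" or "wrist"; returns the picture (420x560x3 uint8, red, green, blue); there is no depth.
- manip.camera_params(name): a dict with "fx", "fy", "cx", "cy" (pixels), "dist_coeffs" ([k1, k2, p1, p2, k3] as OpenCV has them; the pictures are not rectified), "extrinsics" (4x4, takes a point from world to camera coordinates). Camera axes: x right, y down, z forward; pixel columns grow to the right and rows downward; lengths in m; the calibration is good to about 2 mm. A picture is of the moment at which its call begins: read the wrist's pose just before it. camera_params takes no time and is no camera call; for the wrist camera it gives the pose at the moment of the call.
- manip.finish_job(): hands the job in; it is judged then, once.
Trained networks look in the newest picture that a camera, given by its name, has taken for a name from the list of things; names that differ only in an ending like _2 or _b are one class to them, and where a whole thing is asked for, a point or a joint stands for the part that bears it (a point fixed in the world has none). Each returns a list of dicts, best first, with "conf" (0 to 1); they miss things now and then, are a little off and sometimes report something else, mostly with a low value. They report only what shows in the picture. A call takes as long as a camera call. They do not tell look-alikes from the thing itself.
- manip.cut_out(camera, label): "region" (420x560 bool, what is visible of it).
- manip.landmark_of(camera, label): "point" ([x, y, z] in m, in the coordinates of the camera as it stood for that picture, good to about 4 mm: a listed point, or the origin of a listed thing).
The state is a dict: "clock": time; "q": joint angles; "dq": joint speeds; "joint_torque": joint torques, N m; "eef_pos": TCP position; "eef_rot": TCP orientation; "ft_force": force on the tool from outside, world axes, zero at the start; "moment": the same for the moment, N m; "finger_gap": finger opening in m; "grasp_force": force on a finger pad.
Only numpy, scipy, OpenCV 4.12 (cv2) and the standard library are available. Lean on these libraries where they do the work, as an engineer would, in place of code of your own. Each camera call takes 0.05 s, during which the arm holds its last target. There are 200 camera calls.

TASK

Lift the hand-held hardness gauge out of its wooden rest and check it first: press its tip upright on the middle of the steel check disc for about a second, gently, so that the sprung tip goes about half-way in. Then carry it to the rubber shoe sole on the tilted stand and press it just as gently, square to the sole's sloping face, inside the chalk ring on the heel, the tip again about half-way in. Finish while still holding it there, pressed and steady, for the reading to be taken; do not disturb the other things on the bench.

Things in the scene. Friction and masses are not known exactly. Their poses are not given: they have to be found in the camera images.
- gauge_grip (a point): centre of the gauge's black square grip, 24 x 24 mm wide and 52 mm tall (26 mm above and below this point), flat faces along the gauge's own x and y; z runs up the gauge's axis. The gauge starts upright in its rest, this point 131 mm above the bench; 147 mm tall, about 0.2 kg
- gauge_tip (a point): end of the gauge's sprung tip, an 8 mm steel pin on the gauge's axis, 121 mm below the grip centre when it is out; axes as the gauge's
- gauge: the gauge; origin at the end of the tip (when out), z up along its axis. From the top: black square grip, round upright dial case (50 mm across, 22 mm thick, 47 to 97 mm above the tip's end, dial facing the gauge's -x), 32 mm wide collar, steel stem 16 mm thick ending 12 mm above the end of the tip, then the tip
- plunger (a joint): how far the sprung tip is pushed into the gauge: 0 out, 0.010 m fully in; spring of 1 N preload and 0.5 N per mm, so half-way (5 mm) takes 3.5 N
- rest: fixed dark wooden block 70 x 70 x 50 mm with an upright 19 mm hole through its middle; the gauge's stem hangs in it 28 mm deep, its collar on the block's top; origin at the centre of its underside
- block_top (a point): centre of the top face of the steel check disc (50 mm across, 30 mm above the bench, on a fixed 70 mm square wooden foot); z up
- block: the fixed check disc with its foot; origin at the centre of its underside
- sole_mark (a point): the middle of the chalk ring (inside 18 mm, outside 22 mm across) on the heel of the sole, on its upper face; z is square to that face and outward, x up the slope, y along the sole towards the toe
- sole: black rubber shoe sole, 267 mm long, 10 mm thick, with the plywood plate (125 x 300 x 12 mm) it is fixed on; origin on the plate's hinge at its near lower edge, axes as at the ring. The plate slopes up away from the hinge by 7 to 24 degrees; its stand is fixed and the stiff hinge (6 N m of friction) stays where it is
- glue_tin: bystander: metal tin, 72 mm across, 85 mm tall; origin at its underside
- hammer: bystander: hammer lying on the bench
- brush: bystander: glue brush lying on the bench
- calculator: bystander: grey calculator, 150 x 80 x 18 mm
- heel_lifts: bystander: black rubber disc, 64 mm across, 30 mm tall
- rivet_jar: bystander: glass jar, 60 mm across, 70 mm tall
There are look-alikes about, which are no part of the job. There is more than one size of the gauge; the one meant has the size given above.

How it is judged:
On the way, in this order (a step that is already met when the one before it is completed fails the run):
1. the gauge is lifted clear of its rest (height (world z) of gauge_tip above 0.06 m and contact force between gauge and rest below 0.1 N), for 0.1 s.
2. the gauge is pressed upright and gently on the check disc, its tip about half-way in (value of joint plunger between 0.003 and 0.008 m and distance between gauge_tip and block_top below 0.009 m and angle between the z axis of gauge_grip and the z axis of block_top, either way round below 0.14 rad and contact force between gauge and block between 1.5 and 8 N and contact force between the fingers and gauge above 1 N), for 0.5 s.
At the end, for the whole second after the job is handed in: The robot still grips the gauge and holds it steady (under 20 mm/s) with its tip inside the chalk ring (within 9 mm of its middle), its axis within 8 degrees (0.14 rad) of square to the sole's face, the sprung tip 3 to 8 mm in and 1.5 to 8 N on the sole (value of joint plunger between 0.003 and 0.008 m and distance between gauge_tip and sole_mark below 0.009 m and angle between the z axis of gauge_grip and the z axis of sole_mark, either way round below 0.14 rad and contact force between gauge and sole between 1.5 and 8 N and contact force between the fingers and gauge above 1 N and linear speed of gauge below 0.02 m/s); the arm keeps its last pose, push and grip.
It fails at once if the gauge is rammed into the sole or the check disc (over 15 N) (contact force between gauge and sole above 15 N or contact force between gauge and block above 15 N).
It fails at once if a bystander is moved by more than 30 mm (distance of any of glue_tin, hammer, brush, calculator, heel_lifts, rivet_jar from where it was at the start of the episode above 0.03 m).
It also fails if it takes over 51 s, if anything falls off the work surface, if the arm or the gripper's body presses on something with over 40 N, if the wrist force passes 120 N, or if a joint passes its speed limit or range.

## Working session

There is one attempt and no reset: what is moved stays moved. The work goes in short steps, Python scripts to look and compute and a tool call to move; the robot and the scene stay as the last step left them, time stands still between calls to the robot, and variables do not carry over. Pictures are saved under pics/ and viewed, at most 10 in all, crops included, and the job is handed in when it is done.

Besides the shell and the picture viewer there is one more tool, called after "Request:" in YAML: its name, and indented under it one key for each argument. drive_tool: Moves the arm, as the interface text tells. Its arguments: {"type":"object","properties":{"plan":{"type":"array"},"gripper":{"type":"number"}},"required":["plan"]}

```bash
mkdir -p pics; cat > h.py <<'E'
import numpy as np, cv2
from cell import manip
from scipy.spatial.transform import Rotation as R
def snap(cam,fn=None):
    P=manip.camera_params(cam); im=manip.get_image(cam)
    if fn: cv2.imwrite('pics/'+fn,im[:,:,::-1])
    return P,im
def w(P,p):
    E=np.array(P['extrinsics']); return E[:3,:3].T@(np.array(p)-E[:3,3])
def px(P,X):
    E=np.array(P['extrinsics']); K=np.array([[P['fx'],0,P['cx']],[0,P['fy'],P['cy']],[0,0,1.]])
    return cv2.projectPoints(np.array(X,float).reshape(-1,3),cv2.Rodrigues(E[:3,:3])[0],E[:3,3],K,np.array(P['dist_coeffs']))[0].reshape(-1,2)
def ray(P,uv):
    E=np.array(P['extrinsics']); K=np.array([[P['fx'],0,P['cx']],[0,P['fy'],P['cy']],[0,0,1.]])
    d=cv2.undistortPoints(np.array(uv,float).reshape(-1,1,2),K,np.array(P['dist_coeffs']))[0,0]
    return -E[:3,:3].T@E[:3,3], E[:3,:3].T@np.r_[d,1]
def onz(P,uv,z):
    o,d=ray(P,uv); return o+d*(z-o[2])/d[2]
E
cat > a.py <<'E'
from h import *
o=manip.get_obs(); print(o['clock'],o['eef_pos'],o['eef_rot'],manip.hold_point_z)
for c in ['scene','side','wrist']:
    P,im=snap(c,c+'0.png'); print(c)
    for l in ['gauge_grip','gauge_tip','rest','block_top','sole_mark','sole']+(['glue_tin','rivet_jar','heel_lifts','hammer','calculator','brush'] if c=='scene' else []):
        for r in manip.landmark_of(c,l)[:4]:
            X=w(P,r['point']); print(l,round(r['conf'],2),X.round(3),px(P,X).round()[0])
E
python3 a.py; python3 -c "
import cv2,numpy as np
cv2.imwrite('pics/both.png',cv2.resize(np.hstack([cv2.imread('pics/scene0.png'),cv2.imread('pics/side0.png')]),(800,300)))"
```

```text
0.0 [0.22919862 0.58092721 0.21387644] [ 1.86771131e-01  9.82403216e-01 -6.72590554e-04 -1.13925372e-04] 0.0187
scene
gauge_grip 0.91 [ 0.586 -0.164  0.131] [223. 212.]
gauge_grip 0.74 [0.62  0.026 0.005] [305. 254.]
rest 0.59 [ 0.589 -0.162  0.002] [229. 253.]
block_top 0.93 [ 0.462 -0.125  0.032] [240. 211.]
sole_mark 0.9 [0.56  0.185 0.082] [364. 210.]
sole 0.9 [0.523 0.276 0.046] [391. 209.]
glue_tin 0.81 [ 0.468 -0.283  0.004] [182. 225.]
glue_tin 0.48 [ 0.585 -0.162  0.134] [224. 211.]
rivet_jar 0.88 [ 0.354 -0.283  0.001] [185. 201.]
rivet_jar 0.62 [ 0.582 -0.164  0.012] [227. 249.]
heel_lifts 0.76 [ 0.394  0.389 -0.002] [409. 192.]
hammer 0.94 [ 0.703 -0.363  0.002] [140. 297.]
calculator 0.68 [ 0.765 -0.086 -0.002] [266. 308.]
brush 0.67 [0.365 0.159 0.006] [334. 190.]
side
gauge_grip 0.76 [0.62  0.028 0.009] [281. 236.]
gauge_grip 0.74 [ 0.587 -0.161  0.127] [330. 228.]
gauge_grip 0.65 [ 0.352 -0.418  0.009] [355. 382.]
gauge_tip 0.54 [ 0.583 -0.16  -0.003] [325. 274.]
gauge_tip 0.32 [ 0.47 -0.29  0.  ] [339. 321.]
rest 0.87 [ 0.582 -0.159 -0.001] [325. 274.]
block_top 0.85 [ 0.465 -0.124  0.03 ] [281. 277.]
block_top 0.58 [0.523 0.279 0.045] [194. 204.]
sole_mark 0.67 [0.569 0.186 0.079] [227. 200.]
sole 0.91 [0.525 0.279 0.046] [195. 204.]
wrist
```

View pics/scene0.png

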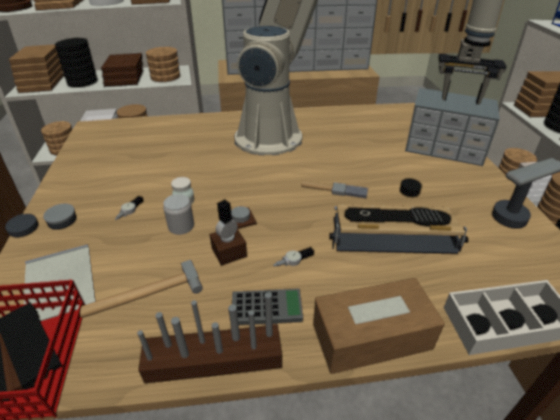

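View pics/side0.png

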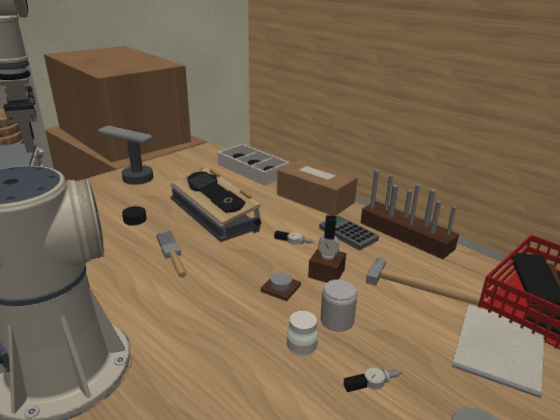

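The scene holds three gauges: upright in the rest at scene (223,212), one lying at (293,257), one lying at (130,207). Only the upright one fits: it stands in its rest with its grip 131 mm up. I'll confirm it in a crop.

```bash
cat >> h.py <<'E'
def tgt(p,Rm=None):
    "world TCP pos & rotation matrix -> row from the measured pose"
    o=manip.get_obs(); R0=R.from_quat(o['eef_rot']).as_matrix()
    d=R0.T@(np.array(p)-o['eef_pos'])*1000
    r=R.from_matrix(R0.T@(R0 if Rm is None else Rm)).as_rotvec(degrees=True)
    return np.r_[d,r].round(1)
E
python3 - <<'E'
from h import *
o=manip.get_obs(); print(R.from_quat(o['eef_rot']).as_matrix().round(3))
P=manip.camera_params('wrist'); E=np.array(P['extrinsics']); c=-E[:3,:3].T@E[:3,3]
R0=R.from_quat(o['eef_rot']).as_matrix()
print('cam in tool',(R0.T@(c-o['eef_pos'])).round(3),(R0.T@E[:3,:3].T).round(3),P['fx'])
a=cv2.imread('pics/scene0.png')[175:275,180:340]; b=cv2.imread('pics/side0.png')[200:300,240:400]
cv2.imwrite('pics/crop.png',np.vstack([cv2.resize(x,(480,300),interpolation=2) for x in (a,b)]))
yaw=np.arctan2(R0[1,0],R0[0,0]);print(np.degrees(yaw))
print(tgt([.56,-.15,.33]))
E
```

```text
[[-0.93   0.367 -0.   ]
 [ 0.367  0.93  -0.   ]
 [-0.    -0.    -1.   ]]
cam in tool [ 0.071  0.    -0.171] [[-0.001 -0.967 -0.255]
 [ 1.    -0.001 -0.001]
 [ 0.001 -0.255  0.967]] 302.8325170757672
158.46689758175734
[-576.  -559.  -115.4    0.     0.     0. ]
```

View pics/crop.png

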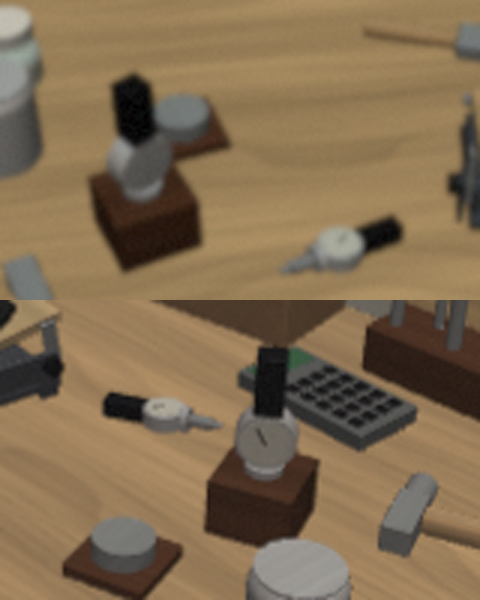

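The crop confirms it: the upright gauge stands in the wooden rest, with its dial facing the side camera. I'll move above it.

Request:
drive_tool:
  plan:
    - [-80,-80,-110,0,0,0]
    - [-80,-80,-110,0,0,0]
    - [-80,-80,-110,0,0,0]
    - [-576,-559,-115,0,0,0]
    - [-576,-559,-115,0,0,0]
    - [-576,-559,-115,0,0,0]
    - [-576,-559,-115,0,0,0]
    - [-576,-559,-115,0,0,0]
    - [-576,-559,-115,0,0,0]
    - [-576,-559,-115,0,0,0]
    - [-576,-559,-115,0,0,0]
    - [-576,-559,-115,0,0,0]
    - [-576,-559,-115,0,0,0]
    - [-576,-559,-115,0,0,0]
    - [-576,-559,-115,0,0,0]
    - [-576,-559,-115,0,0,0]
    - [-576,-559,-115,0,0,0]
    - [-576,-559,-115,0,0,0]
    - [-576,-559,-115,0,0,0]
    - [-576,-559,-115,0,0,0]
  gripper: 91

```text
clock: 3.02
eef_pos: [0.5583, -0.1474, 0.3296]
eef_rot: [0.187, 0.982, 0.0, 0.0]
ft_force: [0.9, -0.0, -0.4]
finger_gap: 0.091
grasp_force: 0.0
```

```bash
cat > b.py <<'E'
from h import *
import sys
P,im=snap('wrist',sys.argv[1])
o=manip.get_obs(); print(o['clock'],o['eef_pos'])
for l in sys.argv[2:]:
    for r in manip.landmark_of('wrist',l)[:3]:
        X=w(P,r['point']); print(l,round(r['conf'],2),X.round(4),px(P,X).round()[0])
    for r in manip.cut_out('wrist',l)[:2]:
        c=np.argwhere(r['region'])[:,::-1].astype(np.float32); print(l,'region',round(r['conf'],2),len(c),cv2.minAreaRect(c))
E
python3 b.py w1.png gauge_grip rest block_top
```

```text
3.0667 [ 0.56097729 -0.15340501  0.3295011 ]
gauge_grip 0.91 [0.6203 0.0308 0.0085] [398. 168.]
gauge_grip 0.66 [ 0.3503 -0.4189  0.0071] [ 71. 112.]
gauge_grip 0.63 [ 0.5858 -0.1586  0.131 ] [282. 210.]
gauge_grip region 0.97 947 ((280.8000183105469, 203.89999389648438), (29.06888198852539, 41.14365005493164), 26.56505012512207)
gauge_grip region 0.78 1326 ((67.66976928710938, 134.75445556640625), (72.39781188964844, 29.680774688720703), 81.63410949707031)
rest 0.63 [ 0.5841 -0.1602  0.005 ] [280. 189.]
rest region 0.9 1399 ((280.0999755859375, 193.7999725341797), (48.498565673828125, 48.581607818603516), 48.36646270751953)
rest region 0.45 2185 ((139.36207580566406, 78.65518188476562), (62.37056350708008, 41.88676071166992), 23.198589324951172)
block_top 0.84 [ 0.4591 -0.1246  0.0261] [272. 107.]
block_top region 0.67 2220 ((272.0, 108.99999237060547), (49.92301940917969, 47.14951705932617), 56.3099365234375)
```

View pics/w1.png

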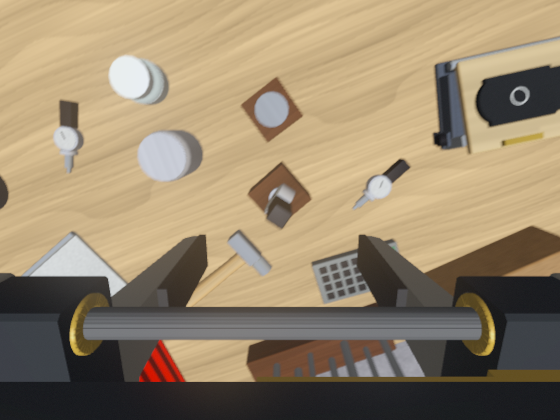

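From above: the gauge grip top is at (279,213), the disc at (271,109) and the chalk ring at (519,96). I'll enlarge the gauge to get its yaw.

```bash
python3 - <<'E'
import cv2
im=cv2.imread('pics/w1.png')[170:240,245:315]
im=cv2.convertScaleAbs(im,alpha=1.6,beta=20)
cv2.imwrite('pics/c2.png',cv2.resize(im,(560,560),interpolation=2))
E
```

```text
(no output)
```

View pics/c2.png

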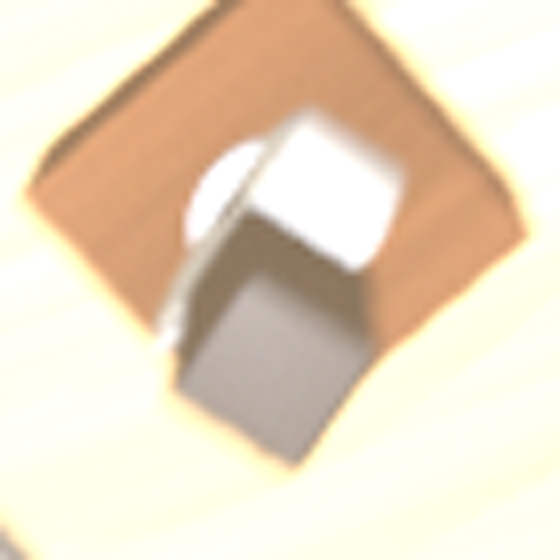

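```bash
python3 - <<'E'
from h import *
o=manip.get_obs(); P=manip.camera_params('wrist')
E=np.array(P['extrinsics']); c=-E[:3,:3].T@E[:3,3]+np.array([.5583,-.1474,.3296])-o['eef_pos']
Ps=dict(P); E2=E.copy(); E2[:3,3]=-E[:3,:3]@c; Ps['extrinsics']=E2
print('pose',o['eef_pos'])
C=np.array([(177,388),(260,275),(372,350),(295,465)])/8+[245,170]-.44
X=np.array([onz(Ps,u,.157) for u in C]); print('grip centre',X.mean(0))
for i in range(4):
    d=X[(i+1)%4]-X[i]; print(np.linalg.norm(d).round(4),np.degrees(np.arctan2(d[1],d[0])).round(1))
P,im=snap('wrist','w2.png')
print('disc', [ (w(P,r['point']).round(4)) for r in manip.landmark_of('wrist','block_top')[:1]], 'mark',[ (w(P,r['point']).round(4),r['conf']) for r in manip.landmark_of('wrist','sole_mark')[:2]])
print('grip',[ (w(P,r['point']).round(4),r['conf']) for r in manip.landmark_of('wrist','gauge_grip')[:3]])
# disc: bright grey, low saturation near expected projection
u=px(P,[[.462,-.125,.03]])[0]; hsv=cv2.cvtColor(im,cv2.COLOR_RGB2HSV)
m=((hsv[:,:,1]<60)&(hsv[:,:,2]>90)).astype(np.uint8); n,l,s,ce=cv2.connectedComponentsWithStats(m)
i=l[int(round(u[1])),int(round(u[0]))]; print(u,s[i],ce[i],onz(P,ce[i],.03))
E
```

```text
pose [ 0.55740354 -0.14409173  0.3293806 ]
grip centre [ 0.58484014 -0.16131243  0.157     ]
0.0212 122.9
0.02 33.8
0.0211 -54.0
0.0212 -146.0
disc [array([ 0.4574, -0.1248,  0.0249])] mark [(array([0.5665, 0.1827, 0.078 ]), 0.91)]
grip [(array([0.6179, 0.0289, 0.0114]), 0.87), (array([ 0.3476, -0.4162,  0.0088]), 0.63), (array([ 0.5873, -0.1588,  0.1294]), 0.61)]
[270.21058131 110.29150897] [254  92  34  36 963] [270.35617861 109.57632399] [ 0.46114385 -0.12442012  0.03      ]
```

```bash
python3 - <<'E'
from h import *
for i in range(4):
    o=manip.get_obs(); print(o['clock'],o['eef_pos'],o['q'][5],o['dq'].round(3) if hasattr(o['dq'],'round') else o['dq']); manip.get_image('wrist')
R0=R.from_quat(o['eef_rot']).as_matrix()
Rt=R.from_euler('z',-34.0,degrees=True).as_matrix()@R0
print(tgt([.586,-.161,.20],Rt))
P,im=snap('wrist','w3.png'); X=[.586,-.161,.157]; print(px(P,X))
E
```

```text
3.5667 [ 0.55771747 -0.14422344  0.32969378] -1.4520771025936405 [-0.005  0.003 -0.005  0.001 -0.001 -0.001]
3.6167 [ 0.55775424 -0.14438398  0.32966305] -1.4521406291910455 [-0.005  0.003 -0.003  0.    -0.    -0.001]
3.6667 [ 0.55777826 -0.14455038  0.32960372] -1.4521618127805709 [-0.004  0.003 -0.001  0.001  0.001 -0.001]
3.7167 [ 0.55782009 -0.14473143  0.32956346] -1.452145030309326 [-0.005  0.003 -0.004  0.001 -0.003 -0.   ]
[-32.1  -4.7 129.6   0.   -0.   34. ]
[[277.84695602 217.62138696]]
```

Request:
drive_tool:
  plan:
    - [-28,-1,30,0,0,34]
    - [-28,-1,60,0,0,34]
    - [-28,-1,90,0,0,34]
    - [-28,-1,120,0,0,34]
    - [-28,-1,130,0,0,34]
    - [-28,-1,130,0,0,34]
    - [-28,-1,130,0,0,34]
    - [-28,-1,130,0,0,34]
    - [-28,-1,130,0,0,34]
    - [-28,-1,130,0,0,34]

```text
clock: 4.65
eef_pos: [0.5843, -0.1566, 0.2008]
eef_rot: [0.465, 0.885, 0.0, 0.001]
ft_force: [-0.1, 0.2, 0.5]
finger_gap: 0.091
grasp_force: 0.0
```

```bash
python3 - <<'E'
from h import *
P,im=snap('wrist','w4.png'); o=manip.get_obs(); R0=R.from_quat(o['eef_rot']).as_matrix()
print(o['clock'],o['eef_pos'],R0.round(3)); 
cv2.imwrite('pics/w4b.png',cv2.resize(im[:,:,::-1][130:350,160:400],(720,660)[:2] if 0 else (640,587),interpolation=2))
print('hold axis px',px(P,[o['eef_pos']]), 'assumed grip top',px(P,[.586,-.161,.157]))
for r in manip.landmark_of('wrist','gauge_grip')[:2]: print(w(P,r['point']).round(4),r['conf'])
E
```

```text
4.7 [ 0.58415644 -0.156592    0.20057706] [[-0.567  0.824  0.002]
 [ 0.824  0.567 -0.001]
 [-0.001  0.001 -1.   ]]
hold axis px [[280.92288553 248.88217985]] assumed grip top [[279.76218329 232.01179543]]
[0.6208 0.0286 0.0108] 0.82
[ 0.585  -0.1585  0.1292] 0.75
```

View pics/w4b.png

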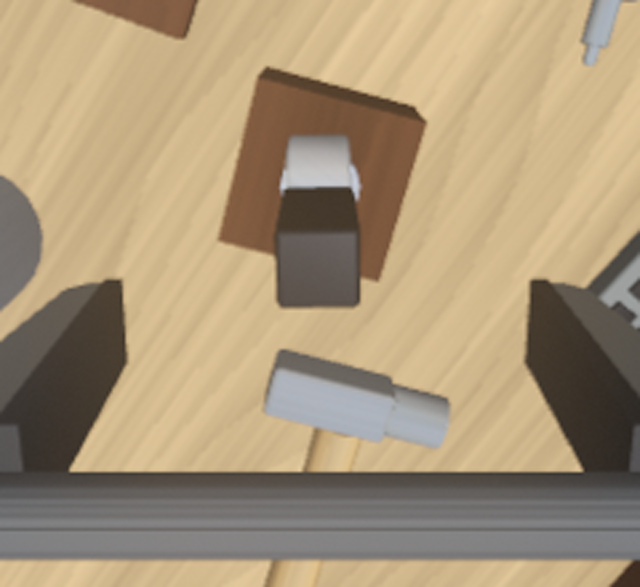

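Request:
drive_tool:
  plan:
    - [-2,-1,20,0,0,0]
    - [-3,-1,40,0,0,0]
    - [-3,-1,60,0,0,0]
    - [-3,-1,75,0,0,0]
    - [-3,-1,84,0,0,0]
    - [-3,-1,84,0,0,0]
    - [-3,-1,84,0,0,0]
    - [-3,-1,84,0,0,0]

```text
clock: 5.42
eef_pos: [0.5852, -0.1597, 0.1165]
eef_rot: [0.466, 0.885, 0.0, 0.001]
ft_force: [-0.7, -0.7, -0.9]
finger_gap: 0.0911
grasp_force: 0.0
```

```bash
python3 - <<'E'
from h import *
print(manip.get_obs()['eef_pos'],tgt([.586,-.161,.116]))
E
```

```text
[ 0.58517456 -0.15967041  0.11650914] [-1.6 -0.1  0.5  0.   0.   0. ]
```

Within 2 mm, so I'll close on it.

Request:
drive_tool:
  plan:
    - [0,0,0,0,0,0]
    - [0,0,0,0,0,0]
    - [0,0,0,0,0,0]
    - [0,0,0,0,0,0]
    - [0,0,0,0,0,0]
    - [0,0,0,0,0,0]
    - [0,0,0,0,0,0]
    - [0,0,0,0,0,0]
    - [0,0,0,0,0,0]
    - [0,0,0,0,0,0]
  gripper: 10

```text
clock: 6.25
eef_pos: [0.5844, -0.1595, 0.1153]
eef_rot: [0.466, 0.885, -0.0, -0.0]
ft_force: [0.3, -0.5, -0.4]
finger_gap: 0.0262
grasp_force: 0.0
```

Request:
drive_tool:
  plan:
    - [0,0,0,0,0,0]
    - [0,0,0,0,0,0]
    - [0,0,0,0,0,0]
    - [0,0,0,0,0,0]
    - [0,0,0,0,0,0]
    - [0,0,0,0,0,0]

```text
clock: 6.75
eef_pos: [0.5843, -0.1594, 0.1153]
eef_rot: [0.466, 0.885, -0.0, -0.0]
ft_force: [0.5, -0.4, -0.2]
finger_gap: 0.0239
grasp_force: 30.0
```

Request:
drive_tool:
  plan:
    - [0,0,-10,0,0,0]
    - [0,0,-20,0,0,0]
    - [0,0,-32,0,0,0]
    - [0,0,-45,0,0,0]
    - [0,0,-60,0,0,0]
    - [0,0,-75,0,0,0]
    - [0,0,-85,0,0,0]
    - [0,0,-85,0,0,0]
    - [0,0,-85,0,0,0]
    - [0,0,-85,0,0,0]

```text
clock: 7.58
eef_pos: [0.584, -0.1593, 0.2]
eef_rot: [0.466, 0.885, -0.0, -0.0]
ft_force: [0.0, -0.2, -2.4]
finger_gap: 0.0239
grasp_force: 30.0
```

```bash
python3 - <<'E'
from h import *
P,im=snap('wrist','w5.png'); P,im=snap('wrist','w5.png'); o=manip.get_obs(); print(o['eef_pos'],o['ft_force'],o['finger_gap'])
u=px(P,[[.461,-.1245,.03]])[0]; hsv=cv2.cvtColor(im,cv2.COLOR_RGB2HSV)
m=((hsv[:,:,1]<60)&(hsv[:,:,2]>90)).astype(np.uint8); n,l,s,ce=cv2.connectedComponentsWithStats(m)
i=l[int(round(u[1])),int(round(u[0]))]; print(u,s[i],ce[i],onz(P,ce[i],.03))
print('disc', [ (w(P,r['point']).round(4)) for r in manip.landmark_of('wrist','block_top')[:1]])
print('grip', [ (w(P,r['point']).round(4)) for r in manip.landmark_of('wrist','gauge_grip')[:1]])
print('tip', [ (w(P,r['point']).round(4),r['conf']) for r in manip.landmark_of('wrist','gauge_tip')[:1]])
print(tgt([.461,-.1245,.17]))
E
```

```text
[ 0.58381439 -0.15927985  0.19945416] [-0.06068237  0.4096055  -1.46928372] 0.024312952717202123
[205.01981538 101.42634183] [ 182   77   50   49 1909] [206.18753274 101.46516501] [ 0.46204611 -0.1238308   0.03      ]
disc [array([ 0.4598, -0.125 ,  0.0261])]
grip [array([ 0.5873, -0.1561,  0.2145])]
tip [(array([ 0.6577, -0.0582,  0.0146]), 0.49)]
[ 98.3 -81.7  29.8   0.    0.    0. ]
```

Request:
drive_tool:
  plan:
    - [17,-13,0,0,0,0]
    - [40,-32,5,0,0,0]
    - [65,-52,10,0,0,0]
    - [90,-71,20,0,0,0]
    - [101,-81,30,0,0,0]
    - [101,-81,30,0,0,0]
    - [101,-81,30,0,0,0]
    - [101,-81,30,0,0,0]
    - [101,-81,30,0,0,0]
    - [101,-81,30,0,0,0]
    - [101,-81,30,0,0,0]
    - [101,-81,30,0,0,0]

```text
clock: 8.83
eef_pos: [0.461, -0.1222, 0.1705]
eef_rot: [0.466, 0.885, 0.0, 0.0]
ft_force: [-0.2, 0.2, -2.0]
finger_gap: 0.0238
grasp_force: 30.0
```

```bash
python3 - <<'E'
from h import *
P,im=snap('side'); o=manip.get_obs(); print(o['clock'],o['eef_pos'],o['ft_force'],R.from_quat(o['eef_rot']).as_matrix()[:,2])
print(tgt([.460,-.122,.145]))
a=im[:,:,::-1][180:330,210:360]; P,im=snap('scene'); b=im[:,:,::-1][120:270,160:310]
cv2.imwrite('pics/c5.png',cv2.resize(np.hstack([a,b]),(800,400),interpolation=2))
E
```

```text
8.8833 [ 0.46079263 -0.12213962  0.17041466] [ 0.05408698  0.27892175 -2.73778627] [ 5.70610317e-05 -4.27157664e-05 -9.99999997e-01]
[ 0.6 -0.6 25.4  0.   0.   0. ]
```

View pics/c5.png

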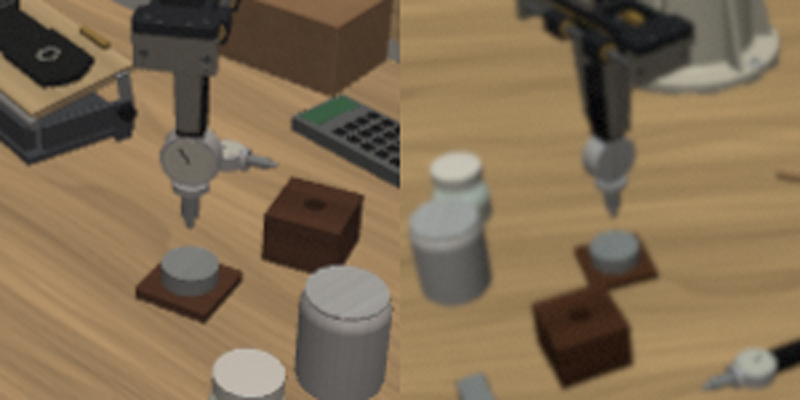

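The gauge hangs upright over the disc's middle in both views. I'll press it down slowly.

Request:
drive_tool:
  plan:
    - [0,0,10,0,0,0]
    - [0,0,20,0,0,0]
    - [0,0,28,0,0,0]
    - [0,0,32,0,0,0]
    - [0,0,34,0,0,0]
    - [0,0,36,0,0,0]
    - [0,0,37,0,0,0]
    - [0,0,38,0,0,0]
    - [0,0,39,0,0,0]
    - [0,0,40,0,0,0]
    - [0,0,40,0,0,0]
    - [0,0,40,0,0,0]

```text
clock: 9.93
eef_pos: [0.4605, -0.1221, 0.1306]
eef_rot: [0.466, 0.885, 0.0, 0.0]
ft_force: [-1.1, 0.9, 1.6]
finger_gap: 0.024
grasp_force: 30.0
```

The force change is about 3.8 N, which is half-way in. I'll hold for a second.

Request:
drive_tool:
  plan:
    - [0,0,0,0,0,0]
    - [0,0,0,0,0,0]
    - [0,0,0,0,0,0]
    - [0,0,0,0,0,0]
    - [0,0,0,0,0,0]
    - [0,0,0,0,0,0]
    - [0,0,0,0,0,0]
    - [0,0,0,0,0,0]
    - [0,0,0,0,0,0]
    - [0,0,0,0,0,0]
    - [0,0,0,0,0,0]
    - [0,0,0,0,0,0]
    - [0,0,0,0,0,0]
    - [0,0,0,0,0,0]

```text
clock: 11.1
eef_pos: [0.4605, -0.1221, 0.1304]
eef_rot: [0.466, 0.885, 0.0, 0.0]
ft_force: [-1.6, 0.3, 1.5]
finger_gap: 0.024
grasp_force: 30.0
```

```bash
python3 - <<'E'
from h import *
o=manip.get_obs(); F=[]
for i in range(4): manip.get_image('wrist'); F.append(manip.get_obs()['ft_force'])
print(o['eef_pos'],np.mean(F,0))
E
```

```text
[ 0.46051633 -0.12206823  0.13038554] [-1.79104924  0.26480883  0.93230456]
```

Request:
drive_tool:
  plan:
    - [0,0,-6,0,0,0]
    - [0,0,-20,0,0,0]
    - [0,0,-50,0,0,0]
    - [0,0,-85,0,0,0]
    - [10,25,-120,0,0,0]
    - [25,55,-145,0,0,0]
    - [40,88,-160,0,0,0]
    - [55,121,-175,0,0,0]
    - [70,155,-190,0,0,0]
    - [85,189,-190,0,0,0]
    - [100,225,-190,0,0,0]
    - [113,260,-190,0,0,0]
    - [113,260,-190,0,0,0]
    - [113,260,-190,0,0,0]
    - [113,260,-190,0,0,0]
    - [113,260,-190,0,0,0]
    - [113,260,-190,0,0,0]
    - [113,260,-190,0,0,0]

```text
clock: 12.8
eef_pos: [0.6106, 0.1173, 0.3208]
eef_rot: [0.466, 0.885, 0.0, 0.0]
ft_force: [-0.0, 0.0, -2.6]
finger_gap: 0.0235
grasp_force: 30.0
```

```bash
python3 b.py w6.png sole_mark sole gauge_tip
```

```text
12.85 [0.61064796 0.11743995 0.32075273]
sole_mark 0.65 [0.5652 0.1855 0.0788] [282. 119.]
sole_mark region 0.82 21012 ((334.8775634765625, 64.65277099609375), (102.18428039550781, 260.92962646484375), 44.723209381103516)
sole_mark region 0.72 4772 ((281.5, 252.0), (108.0, 49.0), 90.0)
sole 0.64 [0.5218 0.2786 0.0449] [295.  40.]
sole region 0.68 21110 ((334.923095703125, 65.27407836914062), (101.59900665283203, 261.63323974609375), 44.639652252197266)
sole region 0.59 1188 ((34.350006103515625, 282.04998779296875), (38.263553619384766, 37.31487274169922), 71.56504821777344)
```

View pics/w6.png

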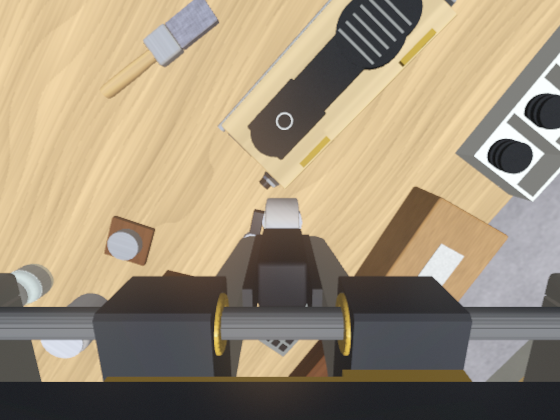

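Request:
drive_tool:
  plan:
    - [20,15,-25,0,0,0]
    - [45,35,-50,0,0,0]
    - [70,50,-75,0,0,0]
    - [80,60,-80,0,0,0]
    - [80,60,-80,0,0,0]
    - [80,60,-80,0,0,0]
    - [80,60,-80,0,0,0]
    - [80,60,-80,0,0,0]
    - [80,60,-80,0,0,0]
    - [80,60,-80,0,0,0]
    - [80,60,-80,0,0,0]
    - [80,60,-80,0,0,0]

```text
clock: 14.15
eef_pos: [0.6151, 0.2178, 0.4002]
eef_rot: [0.466, 0.885, -0.0, -0.0]
ft_force: [-0.5, 0.7, -2.8]
finger_gap: 0.0236
grasp_force: 30.0
```

```bash
python3 - <<'E'
from h import *
import pickle
P,im=snap('wrist','w7.png'); o=manip.get_obs(); print(o['clock'],o['eef_pos'])
pickle.dump(P,open('P7.pkl','wb'))
for r in manip.landmark_of('wrist','sole_mark')[:1]+manip.landmark_of('wrist','sole')[:1]: print(w(P,r['point']).round(4),r['conf'])
for r in manip.cut_out('wrist','sole')[:2]: print(r['conf'],r['region'].sum())
# ring: bright pixels close to the landmark
u=px(P,[.5655,.1845,.079])[0].astype(int); g=cv2.cvtColor(im,cv2.COLOR_RGB2GRAY)[u[1]-16:u[1]+17,u[0]-16:u[0]+17]
m=g>100; ys,xs=np.nonzero(m); print(u,m.sum(),xs.min(),xs.max(),ys.min(),ys.max()); c=u-16+[(xs.min()+xs.max())/2,(ys.min()+ys.max())/2]; print(c,onz(P,c,.079))
b=lambda i,s:cv2.resize(i,s,interpolation=2)
a=cv2.imread('pics/w7.png')[0:300,130:530]
s=cv2.imread('pics/scene0.png')[195:265,320:480]; d=cv2.imread('pics/side0.png')[160:250,155:275]
cv2.imwrite('pics/c7.png',np.vstack([b(a,(480,360))if 0 else np.hstack([b(a,(400,300)),b(d,(400,300))]),b(s,(686,300)) if 0 else cv2.copyMakeBorder(b(s,(640,280)),0,0,0,160,0)]))
E
```

```text
14.2 [0.61508915 0.2179078  0.40033402]
[0.5656 0.1853 0.0774] 0.82
[0.5244 0.2769 0.0448] 0.59
0.86 15268
0.46 856
[245 172] 159 0 32 0 32
[245. 172.] [0.56507951 0.18462665 0.079     ]
```

View pics/c7.png

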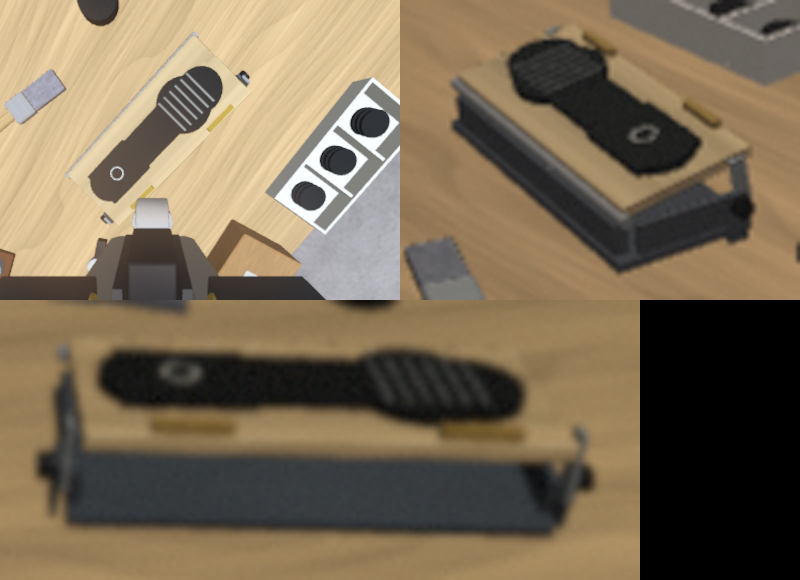

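The wrist corner view shows the ring at (247,173). The plate corners are at about (197,176), (325,34), (377,80) and (248,223). I'll fit the plate pose from these plus the side and scene corners.

```bash
cat > fit.py <<'E'
from h import *
import pickle
from scipy.optimize import least_squares
V=dict(wrist=pickle.load(open('P7.pkl','rb')),scene=manip.camera_params('scene'),side=manip.camera_params('side'))
A,B,C,D=[0,-.15,.012],[0,.15,.012],[.125,.15,.012],[.125,-.15,.012]
obs=[('wrist',A,(197,176)),('wrist',B,(325,34)),('wrist',C,(377,80)),('wrist',D,(248,223)),
('side',A,(221.6,223)),('side',B,(171.5,184.6)),('side',C,(197,168.4)),('side',D,(260,205)),
('scene',A,(338.7,206)),('scene',[.125,-.15,0],(340,232.5)),('scene',[.125,.15,0],(464.5,234.5))]
def T(p): return R.from_euler('ZY',[p[3],-p[4]]).as_matrix()
def res(p): return np.concatenate([px(V[c],T(p)@np.array(X)+p[:3])[0]-u for c,X,u in obs])
s=least_squares(res,[.523,.277,.045,0.,.2],loss='soft_l1',f_scale=2.)
p=s.x; print(p[:3].round(4),np.degrees(p[3:]).round(1)); print(res(p).reshape(-1,2).round(1).tolist())
cov=np.linalg.inv(s.jac.T@s.jac); print('sd',np.sqrt(np.diag(cov)).round(4))
M=T(p); n=M[:,2]
# ring: intersect ray with the top of sole (22 mm above underside)
im=cv2.imread('pics/w7.png',0); 
g=im[164:183,238:257].astype(int); m=(g>120); ys,xs=np.nonzero(m); r=np.array([xs.mean()+238,ys.mean()+164]); print('ring px',r,m.sum())
o,d=ray(V['wrist'],r); q=p[:3]+.022*n; X=o+d*((q-o)@n)/(d@n); print('mark',X.round(4),'local',(M.T@(X-p[:3])).round(4),'n',n.round(3))
np.savez('sole.npz',X=X,M=M)
E
python3 fit.py
```

```text
[0.5227 0.278  0.0382] [-8.5 12.5]
[[0.3, -2.3], [-5.7, -2.1], [1.3, 7.1], [0.7, 1.3], [-0.7, 1.7], [-2.1, -0.1], [7.1, -1.1], [-1.2, -1.7], [-2.6, 0.6], [1.4, 0.9], [-0.6, -0.0]]
sd [0.0012 0.0011 0.0019 0.0076 0.0205]
ring px [246.51111111 172.97777778] 90
mark [0.5679 0.1837 0.0737] local [ 0.0649 -0.0867  0.022 ] n [-0.214  0.032  0.976]
```

```bash
sed -i "s/('wrist',C,(377,80)),//; s/('side',C,(197,168.4)),//" fit.py; python3 fit.py; sed "s/('wrist',B,(325,34)),//" fit.py > f2.py; python3 f2.py; python3 fit.py >/dev/null
python3 - <<'E'
from h import *
import pickle
# edges for finer corner check: full sole masks from side and scene now
for c in ['side','scene']:
    P,im=snap(c,c+'8.png')
    for r in manip.cut_out(c,'sole')[:1]:
        m=r['region'].astype(np.uint8); k=max(cv2.findContours(m,0,2)[0],key=cv2.contourArea)
        print(c,r['conf'],m.sum(),cv2.approxPolyDP(cv2.convexHull(k),3,True)[:,0].tolist())
    for l in('sole_mark','sole'):
      for r in manip.landmark_of(c,l)[:1]: print(l,w(P,r['point']).round(4))
P=pickle.load(open('P7.pkl','rb')); manip.get_image('wrist')
m=manip.cut_out('wrist','sole')[0]['region'].astype(np.uint8); k=max(cv2.findContours(m,0,2)[0],key=cv2.contourArea)
print('wrist',cv2.approxPolyDP(cv2.convexHull(k),3,True)[:,0].tolist())
E
```

```text
[0.5266 0.2789 0.0407] [-9.9 12. ]
[[0.5, -2.6], [-1.4, 0.3], [0.2, 2.3], [-0.9, 0.6], [-0.1, -1.6], [-0.8, -2.0], [-1.9, -0.1], [0.8, 0.5], [-0.1, 1.6]]
sd [0.0011 0.0011 0.0019 0.0063 0.0217]
ring px [246.51111111 172.97777778] 90
mark [0.5679 0.184  0.0753] local [ 0.063  -0.0864  0.022 ] n [-0.205  0.036  0.978]
[0.5246 0.2774 0.0403] [-9.1 11.9]
[[0.0, -1.8], [0.3, 2.4], [-0.5, 1.0], [-0.9, -1.0], [-0.7, -1.8], [-2.6, 0.1], [0.7, 0.8], [-0.7, 0.8]]
sd [0.0017 0.0013 0.0019 0.0093 0.0222]
ring px [246.51111111 172.97777778] 90
mark [0.5679 0.1839 0.0749] local [ 0.0635 -0.0854  0.022 ] n [-0.204  0.033  0.978]
side 0.75 2888 [[171, 184], [199, 169], [212, 169], [255, 200], [259, 215], [221, 228]]
sole_mark [0.5708 0.1829 0.0786]
sole [ 6.959e-01 -3.589e-01  6.000e-04]
scene 0.75 3502 [[335, 206], [447, 208], [466, 228], [461, 245], [337, 230]]
sole_mark [0.5628 0.1851 0.0808]
sole [0.5223 0.2794 0.0433]
wrist [[110, 244], [143, 254], [138, 275], [114, 280], [103, 273]]
```

```bash
cat > g.py <<'E'
from h import *
import sys
n=np.array([-.205,.036,.978]); n/=np.linalg.norm(n); mark=np.array([.567,.184,.0765])
o=manip.get_obs(); R0=R.from_quat(o['eef_rot']).as_matrix(); z0=R0[:,2]
ax=np.cross(z0,-n); a=np.arcsin(np.linalg.norm(ax)); Rt=(R.from_rotvec(ax/np.linalg.norm(ax)*a).as_matrix() if a>1e-4 else np.eye(3))@R0
h=float(sys.argv[1])
print(o['clock'],o['eef_pos'],np.degrees(a),tgt(mark+n*(.1053+h)+.0023*Rt[:,0],Rt), o['ft_force'],n@o['ft_force'])
E
python3 g.py .035
```

```text
14.85 [0.61505423 0.21820775 0.40036101] 12.014481133151982 [ 21.7 -79.8 187.   -8.6  -8.4   0. ] [ 0.95363354  0.16063439 -2.57454548] -2.707881550083101
```

Request:
drive_tool:
  plan:
    - [5,-20,20,-2,-2,0]
    - [11,-40,45,-4,-4,0]
    - [16,-60,75,-6,-6,0]
    - [22,-80,105,-8.6,-8.4,0]
    - [22,-80,135,-8.6,-8.4,0]
    - [22,-80,160,-8.6,-8.4,0]
    - [22,-80,178,-8.6,-8.4,0]
    - [22,-80,187,-8.6,-8.4,0]
    - [22,-80,187,-8.6,-8.4,0]
    - [22,-80,187,-8.6,-8.4,0]
    - [22,-80,187,-8.6,-8.4,0]
    - [22,-80,187,-8.6,-8.4,0]
    - [22,-80,187,-8.6,-8.4,0]

```text
clock: 15.93
eef_pos: [0.5374, 0.1913, 0.2145]
eef_rot: [0.463, 0.88, 0.033, 0.1]
ft_force: [-0.0, 1.0, -1.7]
finger_gap: 0.0238
grasp_force: 30.0
```

```bash
python3 g.py .015; python3 - <<'E'
from h import *
b=lambda i,s:cv2.resize(i[:,:,::-1],s,interpolation=2)
P,im=snap('side'); x=b(im[130:250,150:310],(400,300)); P2,im2=snap('scene'); y=b(im2[130:250,290:450],(400,300)); P3,im3=snap('wrist'); z=b(im3[120:345,130:430],(400,300))
cv2.imwrite('pics/c9.png',np.vstack([np.hstack([x,y]),np.hstack([z,z*0])]))
E
python3 g.py .015
```

```text
15.9333 [0.53735335 0.19130413 0.2145432 ] 0.12103102869286397 [ 0.1 -0.7 21.1  0.1  0.   0. ] [-0.0205349   1.02973103 -1.74964225] -1.6700329875742967
16.0833 [0.53691627 0.19113463 0.21393232] 0.06715979636233455 [-0.1 -0.2 20.5  0.1 -0.  -0. ] [-0.56124408  0.01349637 -1.65702511] -1.505176410252638
```

View pics/c9.png

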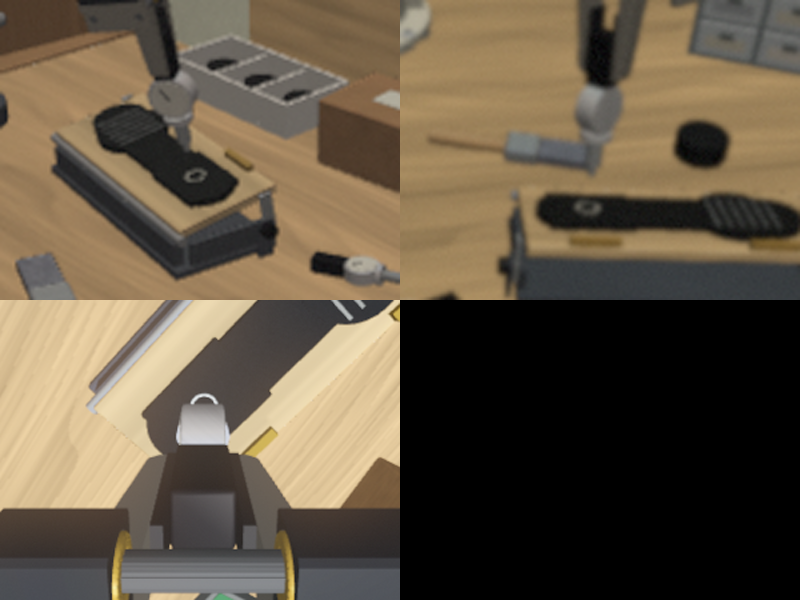

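The tip hangs about 35 mm above the ring: tip at side (224,190) and scene (368,199), ring at side (228,200) and scene (365,213). I'll check this against the predictions.

```bash
python3 - <<'E'
from h import *
n=np.array([-.205,.036,.978]); n/=np.linalg.norm(n); mark=np.array([.567,.184,.0765])
o=manip.get_obs(); M=R.from_quat(o['eef_rot']).as_matrix()
tip=np.array(o['eef_pos'])+M@[-.0023,0,.1053]; print('tip',tip)
o_=[]
for c in('side','scene'):
    P=manip.camera_params(c); print(c,'tip',px(P,tip).round(1),'mark',px(P,mark).round(1)); o_.append((P,))
a=ray(o_[0][0],(228,200.4)); b=ray(o_[1][0],(365.2,213.2))
A=np.c_[a[1],-b[1]]; t=np.linalg.lstsq(A,b[0]-a[0],rcond=None)[0]; print('triang mark',a[0]+t[0]*a[1],b[0]+t[1]*b[1])
a=ray(o_[0][0],(224.4,190)); b=ray(o_[1][0],(368,198.8))
A=np.c_[a[1],-b[1]]; t=np.linalg.lstsq(A,b[0]-a[0],rcond=None)[0]; print('triang tip',a[0]+t[0]*a[1],b[0]+t[1]*b[1])
E
python3 g.py .006
```

```text
tip [0.55987061 0.18552422 0.11129217]
side tip [[224.5 190. ]] mark [[227.3 200.7]]
scene tip [[366.  200.5]] mark [[364.4 213.3]]
triang mark [0.56940863 0.18384036 0.07657368] [0.56879854 0.18531877 0.07803151]
triang tip [0.56021431 0.18652686 0.11072738] [0.55855212 0.19059257 0.11503307]
16.0833 [0.53691627 0.19113463 0.21393232] 0.06715979636233455 [-0.1 -0.2 29.5  0.1 -0.  -0. ] [-0.56124408  0.01349637 -1.65702511] -1.505176410252638
```

Predictions agree to about 1 px. I'll approach.

Request:
drive_tool:
  plan:
    - [0,0,10,0,0,0]
    - [0,1,18,0,0,0]
    - [0,1,25,0,0,0]
    - [0,1,29,0,0,0]
    - [0,1,31,0,0,0]
    - [0,1,31,0,0,0]
    - [0,1,31,0,0,0]
    - [0,1,31,0,0,0]
    - [0,1,31,0,0,0]

```text
clock: 16.83
eef_pos: [0.544, 0.1906, 0.1836]
eef_rot: [0.463, 0.88, 0.032, 0.1]
ft_force: [0.3, -0.3, -2.2]
finger_gap: 0.0242
grasp_force: 30.0
```

```bash
cat > f.py <<'E'
from h import *
F=[]
for i in range(10): manip.get_image('wrist'); F.append(manip.get_obs()['ft_force'])
o=manip.get_obs(); M=R.from_quat(o['eef_rot']).as_matrix(); n=-M[:,2]
tip=np.array(o['eef_pos'])+M@[-.0023,0,.1053]
print(o['clock'],'F',np.mean(F,0).round(2),np.std(F,0).round(2),'along n',(np.mean(F,0)@n).round(2),'tip',tip.round(4),'h',n@(tip-[.5675,.184,.077]),M.T@(tip-[.5675,.184,.077]))
E
python3 f.py
```

```text
17.3333 F [-0.3  -0.06 -2.03] [0.58 0.32 0.29] along n -1.93 tip [0.5667 0.1849 0.0806] h 0.0037069399568388536 [ 0.00065368  0.00040644 -0.00370694]
```

Request:
drive_tool:
  plan:
    - [0,0,1,0,0,0]
    - [0,0,2,0,0,0]
    - [0,0,3,0,0,0]
    - [0,0,4,0,0,0]
    - [0,0,5,0,0,0]
    - [0,0,5,0,0,0]
    - [0,0,5,0,0,0]
    - [0,0,5,0,0,0]

```text
clock: 18.0
eef_pos: [0.5449, 0.1903, 0.1784]
eef_rot: [0.463, 0.88, 0.032, 0.1]
ft_force: [-0.3, -0.5, -0.6]
finger_gap: 0.0239
grasp_force: 30.0
```

```bash
python3 f.py
```

```text
18.5 F [-0.76  0.11  0.05] [0.23 0.5  0.55] along n 0.21 tip [0.5678 0.1847 0.0757] h -0.0013017114739817754 [0.00063168 0.00041226 0.00130171]
```

About 2.1 N, so roughly 2.3 mm in. I need about 2.7 mm more.

Request:
drive_tool:
  plan:
    - [0,0,1,0,0,0]
    - [0,0,2,0,0,0]
    - [0,0,2.8,0,0,0]
    - [0,0,2.8,0,0,0]
    - [0,0,2.8,0,0,0]
    - [0,0,2.8,0,0,0]
    - [0,0,2.8,0,0,0]
    - [0,0,2.8,0,0,0]

```text
clock: 19.17
eef_pos: [0.5454, 0.1903, 0.1756]
eef_rot: [0.463, 0.88, 0.032, 0.1]
ft_force: [-1.0, -0.4, 1.7]
finger_gap: 0.0239
grasp_force: 30.0
```

```bash
python3 f.py
```

```text
19.6667 F [-0.76 -0.11  1.54] [0.39 0.45 0.28] along n 1.66 tip [0.5683 0.1846 0.0729] h -0.004116083376942712 [0.00062555 0.00039961 0.00411608]
```

The force is about 3.6 N, half-way in, steady and inside the ring. I'll hand it in.

```bash
python3 -c "
from cell import manip
print(manip.finish_job())"
```

```text
the job is handed in; nothing more can be done
None
```

I checked the gauge on the steel disc and handed the job in with it still pressed inside the heel's chalk ring. The tip is about half-way in at about 3.6 N and within about 2 mm of the ring's middle by my estimate; the hand-in returned no verdict.

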